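Press a sole on the pedal press

ROBOT

A 6-joint arm with a two-finger parallel gripper is mounted at the origin on the work surface. World frame = base frame: x ahead of the robot, y to its left, z up, the work surface at z = 0. Lengths are in m, angles in rad, forces in N, time in s.
With the tool pointing down it reaches from about 0.25 to 0.775 m from the base axis. Payload 4 kg.
Tool frame: the origin (TCP) lies at the very end of the fingers, on their centre line; the grasp point (between the pads) lies 19 mm behind it; z points along the fingers, y is the direction in which the jaws open and shut (so a half turn about z gives the same grasp; the last joint's range is limited). The gripper opens to 85 mm and grips with 20 to 120 N. Pads are 22 mm wide; open, the fingers measure 114 mm over their backs; the gripper's body (76 mm by 85 mm) begins 54 mm behind the grasp point. The pads swing forward as they close: fully open they stand 13 mm farther back than shut.
Start: joints at [-1.266, 0.087, 1.371, -0, 1.684, -0.103], TCP at [0.218, -0.505, 0.231] pointing down, gripper open.
Joint ranges: [-3.1, 3.1], [-0.76, 2.03], [0.27, 2.55], [-1.08, 4.22], [0.17, 2.65], [-2.57, 2.57]. Speed limits (rad/s): [2.79, 2.79, 3.14, 3.14, 3.14, 3.14].

INTERFACE

Orientations are given as a unit quaternion [w, x, y, z].
In Python, from cell import get_obs, capture, job_done gives the robot as it stands. The module is installed in compiled form; this text tells all that it offers.
- The arm moves only by the tool send_rows, never from a script. Its argument "deltas" is a list of rows, each a list of 3 entries, a list of its own where there are three numbers: the turn, a rotation vector about the tool's x, y, z in degrees, then the shift along the tool's x, y, z in cm, then the finger opening in cm, from 0 to 8.54. A call has exactly 10 rows; each row is the pose to reach, as a shift and turn from the pose commanded when the call began, along the tool's axes at that moment; what a row does not reach only later rows make up. A row lasts 1/10 s, in which the tool goes at most 50 mm and 8.59 degrees, less where a joint would pass 70% of its speed; a pose out of reach is approached as far as the arm can. A call with a gripper value outside its range is refused whole. The fingers move at their own pace and stop on an object; "squeeze" is the grip in N (left out, the last holds). Time passes only in rows, so rows that repeat a pose let the fingers close, or fill a call up. It gives the time, the measured TCP pose, the force and the opening at its end, in the units of the state.
- get_obs(): the state, without advancing time (a new reading comes with each control period).
- capture(name): name is "scene" or "top" or "wrist"; returns a dict with "image" (480x640x3 uint8, blue, green, red), "z_map" (480x640 float32, m along the optical axis (not along the pixel's ray), 0 where there is no reading), "vfov" (degrees; the focal length in pixels is half the picture's height over the tangent of half this angle, whatever the lens; pixels are square), "cx", "cy" (the principal point, pixels), "pose" (4x4, takes a point from camera to world coordinates); the wrist camera has in their place "tool_from_camera" (4x4, takes a point from camera to tool coordinates, whose origin is the TCP and whose axes are the flange's). Camera axes: x right, y down, z forward; pixel columns grow to the right and rows downward; lengths in m; the calibration is good to about 2 mm. A picture is of the moment at which its call begins: read the wrist's pose just before it.
- job_done(): hands the job in, once; it reports no verdict.
The state is a dict: "time": time; "joints": joint angles; "qd": joint speeds; "tau": joint torques, N m; "eef_pos": TCP position; "orientation": TCP orientation; "contact_force": force on the tool from outside, world axes, zero at the start; "moment": the same for the moment, N m; "opening": opening from 0.0 (shut) to 1.0 (fully open).
Only numpy, scipy, OpenCV 4.12 (cv2) and the standard library are available. Lean on these libraries where they do the work, as an engineer would, in place of code of your own. Each camera call takes 0.05 s, during which the arm holds its last target. There are 200 camera calls.

TASK

Slide the longer of the two shoe forms sideways along the bench, without lifting or tipping it, until it sits squarely inside the taped corners under the press pad, and let go of it. Then push the pedal down with the gripper as far as it will go, until the pad bears firmly on the sole, keep it there for about a second without forcing it, and let the pedal come right back up. The form stays in the corners; leave the shorter form, the scissors, the spool and the jar where they are.

Things in the scene. Friction and masses are not known exactly. Their poses are not given: they have to be found in the camera images.
- press: Grey fixed press. Origin on the bench under the pad's axis = centre of the taped corners (94 x 164 mm inside). Own x points from the pedal to the column, own y along the bench. Column 45 mm square, 290 mm high, at own x +125 mm on a foot (x +85 to +185, y +-80 mm); a 45 mm wide overarm ends in a 52 mm round housing over the pad, underside 205 mm high. Tape lines mark waiting places at y +-185 mm.
- ram: Steel rod, 22 mm thick, sliding straight down on the press axis; carries a sprung round pad, 54 mm wide. Origin: its lower end, 138 mm high with the pedal up. The pedal lowers it 1.3 mm per 0.01 rad. The pad underside is 22 to 42 mm below the origin (set by a screw, differs each time, not measured), so the pedal meets its stop, the pad on the sole, anywhere from 0.17 to 0.36 rad.
- pedal: Sprung pedal hinged at the press's front, pointing to its -x side, to the robot; 133 mm long, ribbed tread 70 x 78 mm, rising at 0.5 rad when up. Origin on the hinge axis (own y), 28 mm high, 72 mm from the press axis. Its z axis is vertical when up and leans by the pressed angle (at most 0.45). The spring gives 5 N at the tread, 10 N just before the stop; 20 N in all is firm, 40 N is forcing.
- tread (a point): Point in the middle of the pedal's tread, on its upper surface, 95 mm from the hinge; about 81 mm above the bench with the pedal up, about 15 to 34 mm lower when the pad bears on the sole.
- form_long: The longer form: plywood board 90 (own x) by 160 (own y) by 28 mm high, and on it a wooden shoe last, sole up, cork on top, 72 mm high in all; last 143 mm long, up to 70 mm wide, so the board's ends stand out 7 to 9 mm. Loose, 0.4 to 0.85 kg. Origin at the centre of its underside. Starts left or right of the press, own y about along the press's y.
- form_short: The shorter form, alike but with a board 75 by 115 mm, 28 mm high, total height 72 mm. Waits on the other side of the press. Origin at the centre of its underside.
- scissors: Scissors with orange handles lying on the bench, 180 mm long along own x, 10 mm high. Origin at the pivot.
- spool: Beige thread spool standing on the bench, 40 mm in diameter, 60 mm high. Origin at the centre of its underside.
- jar: Closed jar, 64 mm in diameter, 85 mm high. Origin at the centre of its underside.
Not all that is in view belongs to the job. What is shaped like the form_long but orange or purple is not meant.

How it is judged:
On the way, in this order (a step that is already met when the one before it is completed fails the run):
1. the longer form stands in the taped corners, let go, with the pedal up (horizontal distance between form_long and press below 0.015 m and angle between the y axis of form_long and the y axis of press, either way round below 0.15 rad and height (world z) of form_long below 0.006 m and angle between each of form_long, pedal's own z axis and vertical below 0.05 rad and contact force between each of the fingers, the arm and form_long below 0.3 N and linear speed of form_long below 0.01 m/s), for 0.2 s.
2. the gripper holds the pedal down so that the pad bears on the sole with more than 3 N, for 0.6 s (contact force between the fingers and pedal above 5 N and contact force between ram and form_long above 3 N and angle between pedal's own z axis and vertical above 0.12 rad and horizontal distance between form_long and press below 0.015 m and angle between the y axis of form_long and the y axis of press, either way round below 0.15 rad and height (world z) of form_long below 0.006 m and angle between form_long's own z axis and vertical below 0.05 rad), for 0.6 s.
At the end, for the whole second after the job is handed in: The longer form stands flat on the bench with its centre within 15 mm of the centre of the taped corners and within 0.15 rad of square; the pedal is back up (within 0.04 rad) and the pad is off the sole (horizontal distance between form_long and press below 0.015 m and angle between the y axis of form_long and the y axis of press, either way round below 0.15 rad and height (world z) of form_long below 0.006 m and angle between form_long's own z axis and vertical below 0.05 rad and angle between pedal's own z axis and vertical below 0.04 rad and contact force between ram and form_long below 0.2 N and linear speed of form_long below 0.01 m/s); the robot touches nothing.
It fails at once if the longer form lifted more than 8 mm or tipped more than 0.15 rad (height (world z) of form_long above 0.008 m or angle between form_long's own z axis and vertical above 0.15 rad).
It fails at once if the pedal forced: more than 40 N on it (contact force between any of the fingers, the arm and pedal above 40 N).
It fails at once if the shorter form, scissors, spool or jar moved more than 20 mm (distance of any of form_short, scissors, spool, jar from where it was at the start of the episode above 0.02 m).
It also fails if it takes over 72 s, if anything falls off the work surface, if the arm or the gripper's body presses on something with over 40 N, if the wrist force passes 120 N, or if a joint passes its speed limit or range.

## Working session

There is one attempt and no reset: what is moved stays moved. The work goes in short steps, Python scripts to look and compute and a tool call to move; the robot and the scene stay as the last step left them, time stands still between calls to the robot, and variables do not carry over. Pictures are saved under pics/ and viewed, about 8 in all and at most 12, crops included, and the job is handed in when it is done.

Besides the shell and the picture viewer there is one more tool, called after "Call:" as name(argument=value, ...), one argument or row to a line, values as JSON. send_rows: Moves the arm, as the interface text tells. Its arguments: {"type":"object","properties":{"deltas":{"type":"array","items":{"type":"array"}},"squeeze":{"type":"number"}},"required":["deltas"]}

```bash
mkdir -p pics; cat > h.py <<'E'
import numpy as np, cv2
from cell import get_obs, capture, job_done
from scipy.spatial.transform import Rotation as R
def cloud(c,o=None):
    h,w=c['z_map'].shape; f=h/2/np.tan(np.radians(c['vfov'])/2)
    v,u=np.mgrid[:h,:w]; z=c['z_map']
    p=np.stack([(u-c['cx'])/f*z,(v-c['cy'])/f*z,z],-1)
    if 'pose' in c: T=c['pose']
    else:
        B=np.eye(4); q=o['orientation']; B[:3,:3]=R.from_quat([q[1],q[2],q[3],q[0]]).as_matrix(); B[:3,3]=o['eef_pos']; T=B@c['tool_from_camera']
    T=np.array(T); P=p@T[:3,:3].T+T[:3,3]; P[z==0]=np.nan
    return P
E
python3 - <<'E'
from h import *
o=get_obs(); print(o)
for n in ('scene','top'):
    c=capture(n); cv2.imwrite(f'pics/{n}.png',c['image']); np.save(n+'.npy',cloud(c)); print(n,c['vfov'],np.array(c['pose']).round(3).tolist())
E
```

```text
{'time': 0.0, 'joints': array([-1.26609184e+00,  8.79840832e-02,  1.37233251e+00, -1.07321940e-07,
        1.68357889e+00, -1.03121733e-01]), 'qd': array([-0.0004054 , -0.00134717, -0.00065651,  0.0007955 ,  0.00051961,
       -0.00164095]), 'tau': array([-1.00557147e-03, -3.51863837e+01, -3.13274288e+01, -3.38784139e-04,
        1.07339351e-02,  9.04647322e-06]), 'eef_pos': array([ 0.21796735, -0.50440388,  0.23008353]), 'orientation': array([-1.14556969e-03,  9.79281014e-01,  2.02502767e-01, -1.15909734e-04]), 'contact_force': array([ 0.29706945,  0.25409121, -0.99824896]), 'moment': array([-0.04200673,  0.02349568,  0.04564307]), 'opening': 1.0008187796080137}
scene 46.2813432474906 [[0.891, 0.328, -0.314, 0.875], [0.454, -0.649, 0.611, -0.827], [-0.003, -0.686, -0.727, 0.988], [0.0, 0.0, 0.0, 1.0]]
top 50.55229198281866 [[-0.003, -0.998, 0.063, 0.406], [-1.0, 0.004, 0.017, -0.107], [-0.017, -0.063, -0.998, 1.24], [0.0, 0.0, 0.0, 1.0]]
```

View pics/scene.png

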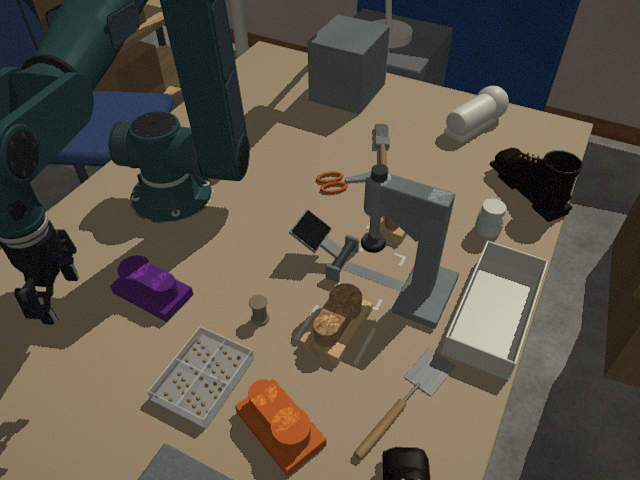

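View pics/top.png

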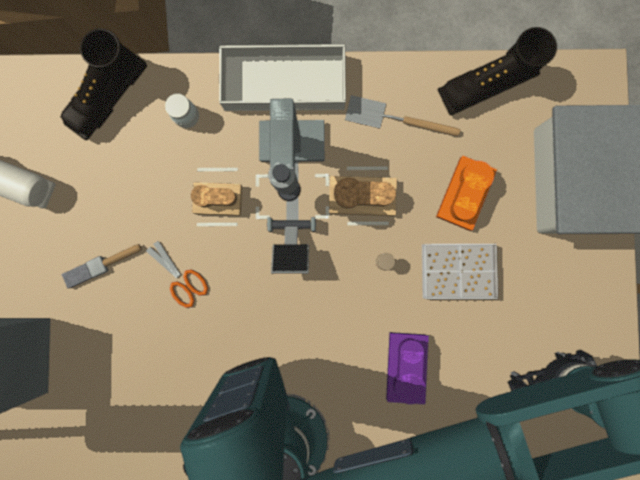

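Top view: natural-coloured candidates are the form at (364,195), with its board about 68 px long, and the one at (217,198), about 50 px. Orange (467,192) and purple (407,367) are decoys. The press pad is at about (288,185), the pedal tread at (290,258). I choose (364,195) and check it in a close crop.

```bash
python3 - <<'E'
from h import *
im=cv2.imread('pics/top.png')[100:290,180:420]; cv2.imwrite('pics/c1.png',cv2.resize(im,None,fx=3.2,fy=3.2,interpolation=cv2.INTER_CUBIC))
P=np.load('top.npy')
def box(n,u0,u1,v0,v1,z0,z1):
    Q=P[v0:v1,u0:u1].reshape(-1,3); Q=Q[(Q[:,2]>z0)&(Q[:,2]<z1)]
    (c,s,a)=cv2.minAreaRect((Q[:,:2]*1000).astype(np.float32)); print(n,len(Q),np.round(c,1),np.round(s,1),round(a,2),Q[:,2].min().round(3),Q[:,2].max().round(3), Q[:,:2].mean(0).round(3))
box('long',322,405,165,225,.015,.08)
box('longboard',322,405,165,225,.022,.034)
box('longlast',322,405,165,225,.05,.08)
box('short',185,246,170,225,.015,.08)
box('tread',268,312,238,278,.04,.12)
box('column/arm',255,330,90,140,.27,.31)
box('foot',255,330,115,165,.008,.03)
box('hingeposts',262,318,212,235,.02,.07)
box('spool',370,400,250,275,.05,.07)
box('housing',270,305,160,205,.2,.4)
box('shaft',284,300,190,245,.0,.2)
E
```

```text
long 2501 [ 580.2 -192.5] [160.   90.8] 87.71 0.015 0.08 [ 0.576 -0.191]
longboard 977 [ 580.2 -192.5] [160.   90.7] 87.65 0.022 0.034 [ 0.572 -0.192]
longlast 1434 [ 579.3 -193.2] [141.4  68.2] 87.45 0.052 0.08 [ 0.58 -0.19]
short 1525 [574.7 159.3] [115.5  75.3] 87.68 0.015 0.079 [0.571 0.154]
tread 1172 [436.3 -21.4] [84.9 81.7] 89.8 0.049 0.106 [ 0.431 -0.022]
column/arm 997 [689.7 -21. ] [78.8 45.5] 0.2 0.271 0.296 [ 0.69  -0.022]
foot 1562 [723.8 -17.7] [116.  166.2] 1.28 0.008 0.03 [ 0.715 -0.034]
hingeposts 570 [506.7 -21.4] [117.1  41.2] 89.6 0.025 0.054 [ 0.508 -0.021]
spool 230 [ 421.  -243.5] [38.  38.5] 18.43 0.053 0.066 [ 0.421 -0.243]
housing 821 [584.6 -22.5] [55.5 48.6] 2.45 0.207 0.316 [ 0.58  -0.024]
shaft 739 [521.5 -21.2] [ 43.1 119.3] 88.44 0.0 0.127 [ 0.523 -0.023]
```

View pics/c1.png

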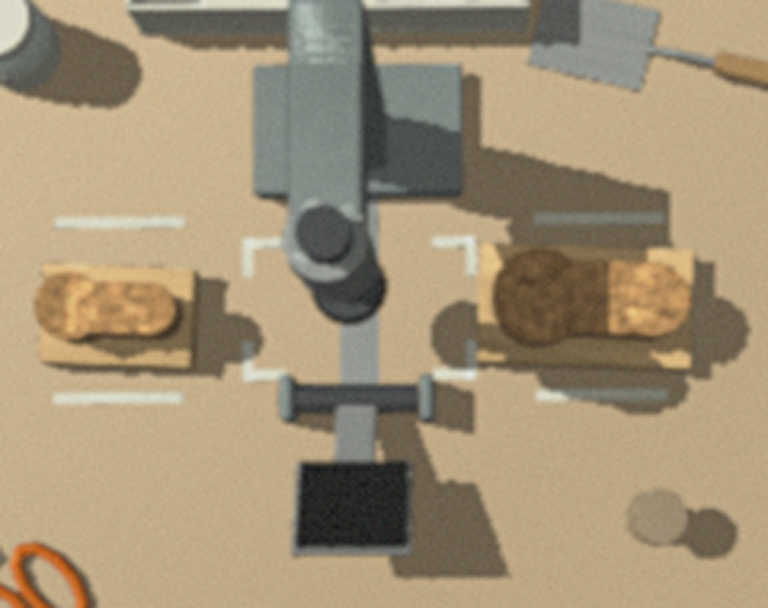

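The crop confirms the longer natural form, right of the press, with board corners at crop (478,243) to (692,370). The taped corners are at crop (248,242), (472,240), (472,375), (248,378). Now the tape pose and the IK numbers.

```bash
python3 - <<'E'
from h import *
c=capture('top'); f=240/np.tan(np.radians(c['vfov'])/2); T=np.array(c['pose'])
def bench(u,v):
    d=T[:3,:3]@np.array([(u-c['cx'])/f,(v-c['cy'])/f,1]); return (T[:3,3]-d*T[2,3]/d[2])[:2]
K=[bench(a/3.2+180-.3,b/3.2+100-.3) for a,b in [(248,242),(472,240),(472,375),(248,378)]]
print(np.round(K,4), np.mean(K,0))
P=np.load('top.npy'); print('bench z',np.nanmedian(P[300:320,240:380,2]))
im=c['image'].astype(int); g=im.min(-1)
m=np.zeros(g.shape,np.uint8); m[165:225,250:332]=(g[165:225,250:332]>175)
vs,us=np.nonzero(m); Q=np.array([bench(u,v) for u,v in zip(us,vs)]); print(len(Q),Q.min(0),Q.max(0),cv2.minAreaRect((Q*1000).astype(np.float32)))
E
```

```text
[[ 0.6354  0.0657]
 [ 0.6359 -0.1071]
 [ 0.5315 -0.1067]
 [ 0.53    0.0652]] [ 0.58320807 -0.02070763]
bench z 0.0012472236834816242
197 [ 0.52875832 -0.10908017] [0.63873235 0.06868694] ((583.7454223632812, -19.972000122070312), (177.83010864257812, 109.12842559814453), 89.7193832397461)
```

Call:
send_rows(
  deltas=[
    [[0,0,-7.4],[4.6,-0.4,0],5],
    [[0,0,-14.8],[9.2,-0.9,0],5],
    [[0,0,-22.2],[13.8,-1.3,0],5],
    [[0,0,-29.6],[18.4,-1.7,0],5],
    [[0,0,-37],[23,-2.1,0],5],
    [[0,0,-44.4],[27.6,-2.6,0],5],
    [[0,0,-51.8],[32.2,-3,0],5],
    [[0,0,-59.2],[36.8,-3.4,0],5],
    [[0,0,-66.6],[41.3,-3.8,0],5],
    [[0,0,-66.6],[41.3,-3.8,0],5],
  ],
  squeeze=40,
)

```text
time: 1.15
eef_pos: [0.5861, -0.3021, 0.2292]
orientation: [-0.001, 0.704, 0.71, 0.001]
contact_force: [-1.0, -0.1, 0.0]
opening: 0.586
```

Call:
send_rows(
  deltas=[
    [[0,0,0],[0,-0.2,4],5],
    [[0,0,0],[0,-0.4,8],5],
    [[0,0,0],[0,-0.4,12],5],
    [[0,0,0],[0,-0.4,15],5],
    [[0,0,0],[0,-0.4,17.5],5],
    [[0,0,0],[0,-0.4,19.5],5],
    [[0,0,0],[0,-0.4,21],5],
    [[0,0,0],[0,-0.4,21.9],5],
    [[0,0,0],[0,-0.4,21.9],5],
    [[0,0,0],[0,-0.4,21.9],5],
  ],
)

```text
time: 2.15
eef_pos: [0.5786, -0.3067, 0.0132]
orientation: [0.001, 0.707, 0.707, 0.0]
contact_force: [-0.1, -0.0, 0.6]
opening: 0.582
```

```bash
python3 - <<'E'
from h import *
o=get_obs(); print(o['eef_pos'],o['orientation'],o['contact_force'],o['opening'])
a=capture('wrist')['image'];b=capture('scene')['image'][200:440,180:500]
cv2.imwrite('pics/w1.png',np.hstack([cv2.resize(a,(400,300)),cv2.resize(b,(400,300))]))
E
```

```text
[ 0.57863067 -0.30671839  0.01324376] [7.65171248e-04 7.07405723e-01 7.06807290e-01 1.11462181e-04] [-0.13541811 -0.01154068  0.6313261 ] 0.5818977650050109
```

View pics/w1.png

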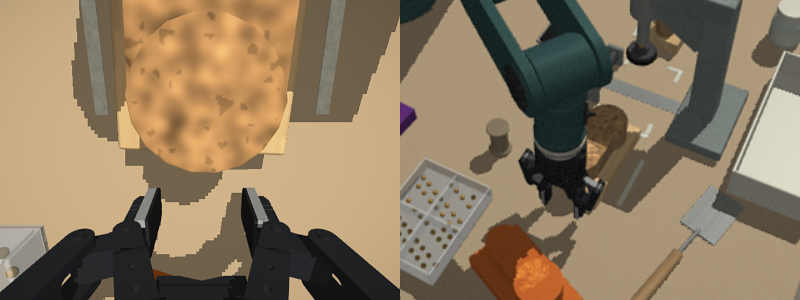

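Wrist view: board spans columns 118–292 and the fingers (tips at 155 and 250) sit centred behind its end. I push the board end with both fingers.

Call:
send_rows(
  deltas=[
    [[0,0,0],[0.5,0.1,0.3],5],
    [[0,0,0],[1.2,0.2,0.3],5],
    [[0,0,0],[2,0.2,0.3],5],
    [[0,0,0],[2.8,0.2,0.3],5],
    [[0,0,0],[3.8,0.2,0.3],5],
    [[0,0,0],[5,0.2,0.3],5],
    [[0,0,0],[6.2,0.2,0.3],5],
    [[0,0,0],[7.4,0.2,0.3],5],
    [[0,0,0],[8.4,0.2,0.3],5],
    [[0,0,0],[9,0.2,0.3],5],
  ],
)

```text
time: 3.25
eef_pos: [0.5803, -0.2151, 0.0095]
orientation: [0.0, 0.707, 0.707, -0.0]
contact_force: [-0.3, -3.0, -0.7]
opening: 0.589
```

```bash
cat > m.py <<'E'
from h import *
import sys
o=get_obs(); print(o['eef_pos'],o['contact_force'])
c=capture('top'); P=cloud(c); cv2.imwrite('pics/'+sys.argv[1]+'.png',c['image'])
X=P[...,0];Y=P[...,1];Z=P[...,2]; hi=float(sys.argv[2])
M=(Z>.018)&(Z<.036)&(X>.525)&(X<.64)&(Y>-.30)&(Y<.08)
M&=c['image'][...,2].astype(int)-c['image'][...,0]>25
M=cv2.morphologyEx(M.astype(np.uint8),cv2.MORPH_OPEN,np.ones((2,2)))>0
Q=P[M]; print(len(Q),cv2.minAreaRect((Q[:,:2]*1000).astype(np.float32)),Q[:,:2].min(0),Q[:,:2].max(0))
w=capture('wrist'); cv2.imwrite('pics/'+sys.argv[1]+'v.png',np.hstack([cv2.resize(w['image'],(400,300)),cv2.resize(c['image'][110:290,200:440],(400,300))]))
E
python3 m.py p1 0
```

```text
[ 0.58027655 -0.21507018  0.00945451] [-0.33579583 -2.97446907 -0.69522787]
705 ((nan, nan), (nan, 0.0), nan) [nan nan] [nan nan]
```

View pics/p1v.png

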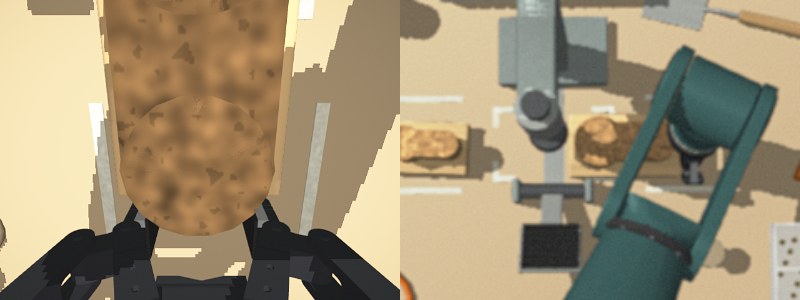

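Wrist view: board end flush on both fingers (120–150 and 250–280, row ~200). The form is following squarely. Continue and measure again.

Call:
send_rows(
  deltas=[
    [[0,0,0],[0.4,0.1,0],5],
    [[0,0,0],[1.1,0.2,0],5],
    [[0,0,0],[1.9,0.2,0],5],
    [[0,0,0],[2.7,0.2,0],5],
    [[0,0,0],[3.5,0.2,0],5],
    [[0,0,0],[4.3,0.2,0],5],
    [[0,0,0],[5.1,0.2,0],5],
    [[0,0,0],[5.9,0.2,0],5],
    [[0,0,0],[6.5,0.2,0],5],
    [[0,0,0],[6.8,0.2,0],5],
  ],
)

```text
time: 4.35
eef_pos: [0.5822, -0.1474, 0.0093]
orientation: [-0.0, 0.707, 0.707, -0.0]
contact_force: [-0.7, -2.1, -1.0]
opening: 0.59
```

```bash
sed -i 's/^Q=P\[M\];/Q=P[M]; Q=Q[~np.isnan(Q[:,0])];/' m.py; python3 m.py p2 0; python3 - <<'E'
from h import *
c=capture('scene');a=cv2.resize(c['image'][150:390,260:480],(440,480))
b=cv2.resize(cv2.imread('pics/p2.png')[150:240,240:340],(350,315)); out=np.zeros((480,790,3),np.uint8); out[:,:440]=a; out[:315,440:]=b
cv2.imwrite('pics/s2.png',out)
E
```

```text
[ 0.58223034 -0.14744     0.00925576] [-0.73031063 -2.12903934 -1.01294306]
565 ((557.6890869140625, -51.28636169433594), (124.67452239990234, 151.4169921875), 25.1207218170166) [ 0.49164815 -0.14052643] [0.6210765  0.02129182]
```

View pics/s2.png

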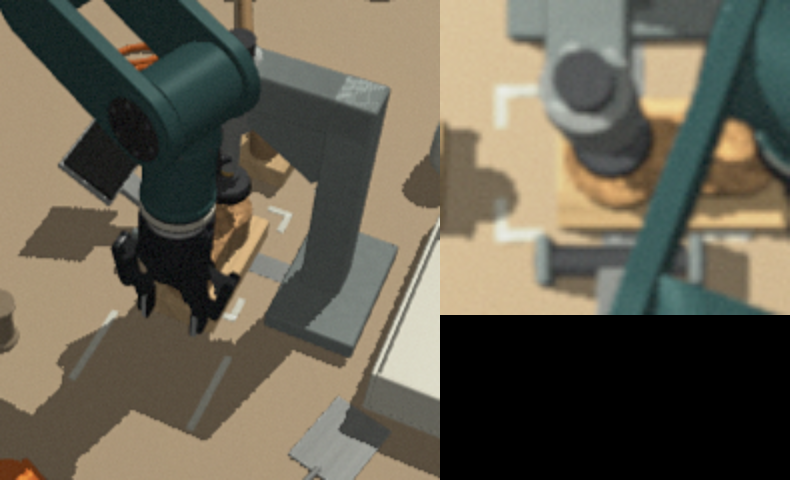

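Scene view: form upright, wrist drum at (200,90) close to the ram housing. The top crop shows the board's leading end at u≈273, still about 39 mm short. I check the wrist's clearance to the press first.

```bash
python3 - <<'E'
from h import *
for n in ('scene','top'):
    c=capture(n);P=cloud(c);i=c['image'].astype(int)
    teal=(i[...,1]-i[...,2]>18)&(P[...,0]>.45)&(P[...,2]>.1)&(P[...,1]<.1)
    Q=P[teal]
    for z in np.arange(.1,.46,.04):
        q=Q[(Q[:,2]>=z)&(Q[:,2]<z+.04)]
        if len(q)>15: print(n,z.round(2),len(q),'x',np.percentile(q[:,0],[1,99]).round(3),'y',np.percentile(q[:,1],[1,99]).round(3))
E
```

```text
scene 0.18 26 x [0.566 0.618] y [-0.184 -0.136]
scene 0.22 29 x [0.556 0.617] y [-0.183 -0.139]
scene 0.26 24 x [0.586 0.617] y [-0.182 -0.14 ]
scene 0.3 42 x [0.461 0.636] y [-0.212 -0.064]
scene 0.34 1724 x [0.475 0.632] y [-0.209 -0.074]
scene 0.38 1095 x [0.451 0.591] y [-0.193 -0.051]
scene 0.42 25 x [0.45  0.459] y [-0.111 -0.061]
top 0.22 24 x [0.546 0.568] y [-0.159 -0.115]
top 0.3 34 x [0.521 0.62 ] y [-0.197 -0.103]
top 0.34 2119 x [0.534 0.625] y [-0.205 -0.095]
top 0.38 1602 x [0.451 0.592] y [-0.195 -0.048]
top 0.42 45 x [0.451 0.468] y [-0.112 -0.048]
```

Clearance for the drum end to the ram top would be only a few mm, so I lean the tool 8° (wrist away from the press) and push the last 38 mm slowly.

Call:
send_rows(
  deltas=[
    [[0,2,0],[0,0,0],5],
    [[0,5,0],[0,0,0],5],
    [[0,8,0],[0.3,0,0],5],
    [[0,8,0],[0.9,0.1,0],5],
    [[0,8,0],[1.5,0.1,0],5],
    [[0,8,0],[2.1,0.1,0],5],
    [[0,8,0],[2.7,0.1,0],5],
    [[0,8,0],[3.3,0.1,0],5],
    [[0,8,0],[3.7,0.1,0],5],
    [[0,8,0],[3.8,0.1,0],5],
  ],
)

```text
time: 5.6
eef_pos: [0.5832, -0.1093, 0.0093]
orientation: [-0.049, 0.705, 0.706, 0.049]
contact_force: [0.2, -2.6, -1.8]
opening: 0.584
```

```bash
python3 m.py p3 0; python3 - <<'E'
from h import *
b=cv2.resize(cv2.imread('pics/p3.png')[150:240,240:340],(400,360)); w=cv2.imread('pics/p3v.png')[:,:400]
out=np.zeros((360,800,3),np.uint8); out[:300,:400]=w; out[:,400:]=b
cv2.imwrite('pics/s3.png',out)
E
```

```text
[ 0.58318121 -0.10931672  0.00928251] [ 0.15951852 -2.59674213 -1.81610361]
656 ((560.0645141601562, -22.261619567871094), (159.91233825683594, 124.62981414794922), 87.63444519042969) [ 0.49589238 -0.10150706] [0.62194631 0.05880484]
```

View pics/s3.png

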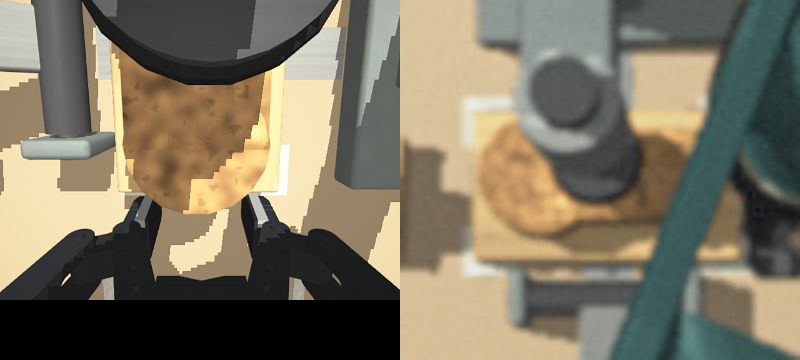

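Both views agree: the board sits in the corners, board y −0.1015 to 0.0588 gives centre ≈ −0.021 against a target of −0.0205, squarely on the fingers. Withdraw and rise.

Call:
send_rows(
  deltas=[
    [[0,0,0],[-0.4,0,-0.05],5],
    [[0,0,0],[-1.4,0,-0.2],5],
    [[0,0,0],[-3,0,-0.4],5],
    [[0,0,0],[-5,0,-0.7],5],
    [[0,0,0],[-6.9,0,-1],5],
    [[0,0,0],[-8.4,0,-5],5],
    [[0,0,0],[-9.6,0,-9.8],3],
    [[0,-3,0],[-9.9,0,-14.5],1],
    [[0,-6,0],[-9.4,0,-18.5],0],
    [[0,-8,0],[-9.1,0,-20.5],0],
  ],
)

```text
time: 6.7
eef_pos: [0.5845, -0.2316, 0.2056]
orientation: [0.005, 0.708, 0.706, 0.001]
contact_force: [0.2, -0.2, -0.0]
opening: 0.004
```

```bash
python3 - <<'E'
from h import *
o=get_obs(); print(o['eef_pos'],o['orientation'],o['contact_force'],o['opening'])
c=capture('top'); P=cloud(c); cv2.imwrite('pics/p4.png',c['image'])
b=cv2.resize(c['image'][140:290,230:345],(460,600),interpolation=cv2.INTER_CUBIC)
w=cv2.resize(capture('scene')['image'][180:380,270:450],(340,378))
out=np.zeros((600,800,3),np.uint8); out[:,:460]=b; out[:378,460:]=w; cv2.imwrite('pics/s4.png',out)
X,Y,Z=P[...,0],P[...,1],P[...,2]
M=(Z>.021)&(Z<.034)&(X>.53)&(X<.64)&(Y<.08)&(Y>-.13)&(abs(Y+.021)>.03)
Q=P[M][:,:2]; print(len(Q),Q.min(0),Q.max(0),cv2.minAreaRect((Q*1000).astype(np.float32)))
M=(Z>.045)&(X>.37)&(X<.5)&(abs(Y+.021)<.03)&(Z<.12)
Q=P[M]
for x in np.arange(.39,.49,.01):
    q=Q[abs(Q[:,0]-x)<.005]
    if len(q): print(x.round(2),np.median(q[:,2]).round(4))
E
```

```text
[ 0.58451697 -0.23164203  0.20564278] [0.00468269 0.70807094 0.70612535 0.00078535] [ 0.1630129  -0.20100532 -0.03208371] 0.0040157158904107785
643 [ 0.53400716 -0.09939675] [0.62424372 0.05757962] ((578.8453369140625, -20.79022979736328), (156.9249267578125, 90.20401000976562), 89.77021026611328)
0.4 0.0962
0.41 0.0959
0.42 0.0894
0.43 0.0844
0.44 0.079
0.45 0.0739
0.46 0.0678
0.47 0.0566
0.48 0.0519
```

View pics/s4.png

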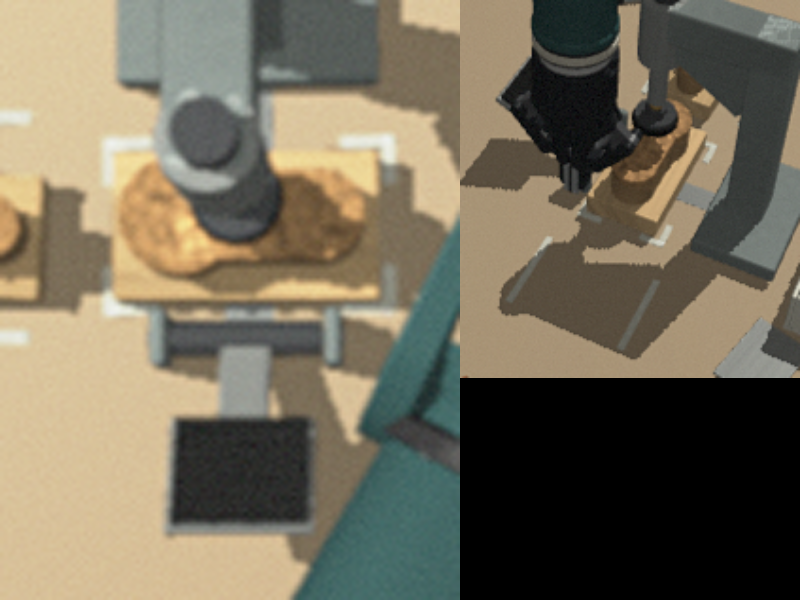

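Top crop: board spans (113–380, 152–302) inside the tape, square (89.8°), centre ≈ (0.579, −0.021) against (0.583, −0.0205). The pad is above it and the fingers are clear. Now above the tread at (0.43, −0.021).

Call:
send_rows(
  deltas=[
    [[0,0,0],[2,-2,0],0],
    [[0,0,0],[5,-5,0],0],
    [[0,0,0],[8,-8,0],0],
    [[0,0,0],[11,-11,0],0],
    [[0,0,0],[14,-13.5,0],0],
    [[0,0,0],[17,-15,2],0],
    [[0,0,0],[19.5,-15.3,4.5],0],
    [[0,0,0],[21.1,-15.3,7],0],
    [[0,0,0],[21.1,-15.3,9],0],
    [[0,0,0],[21.1,-15.3,10],0],
  ],
)

```text
time: 7.8
eef_pos: [0.4278, -0.0175, 0.0956]
orientation: [-0.003, 0.707, 0.707, -0.002]
contact_force: [-0.7, -0.1, -0.1]
opening: -0.0
```

Call:
send_rows(
  deltas=[
    [[0,0,0],[-0.2,0,0.3],0],
    [[0,0,0],[-0.2,0,0.6],0],
    [[0,0,0],[-0.2,0,0.8],0],
    [[0,0,0],[-0.2,0,1.0],0],
    [[0,0,0],[-0.2,0,1.2],0],
    [[0,0,0],[-0.2,-0.1,1.4],0],
    [[0,0,0],[-0.2,-0.2,1.6],0],
    [[0,0,0],[-0.2,-0.3,1.8],0],
    [[0,0,0],[-0.2,-0.3,2.0],0],
    [[0,0,0],[-0.2,-0.4,2.1],0],
  ],
)

```text
time: 8.8
eef_pos: [0.4277, -0.02, 0.0804]
orientation: [0.002, 0.707, 0.707, 0.001]
contact_force: [0.6, 0.7, 6.4]
opening: 0.001
```

Contact, 6.4 N (spring only). Going down in small steps while watching the force.

Call:
send_rows(
  deltas=[
    [[0,0,0],[0,0,0.1],0],
    [[0,0,0],[0,0,0.2],0],
    [[0,0,0],[0,0,0.3],0],
    [[0,0,0],[0,-0.1,0.4],0],
    [[0,0,0],[0,-0.1,0.5],0],
    [[0,0,0],[0,-0.1,0.5],0],
    [[0,0,0],[0,-0.1,0.5],0],
    [[0,0,0],[0,-0.1,0.5],0],
    [[0,0,0],[0,-0.1,0.5],0],
    [[0,0,0],[0,-0.1,0.5],0],
  ],
)

```text
time: 9.8
eef_pos: [0.4265, -0.02, 0.0756]
orientation: [0.001, 0.707, 0.707, 0.001]
contact_force: [-1.4, -1.0, 7.4]
opening: -0.003
```

Call:
send_rows(
  deltas=[
    [[0,0,0],[0,0,0.1],0],
    [[0,0,0],[0,0,0.2],0],
    [[0,0,0],[0,0,0.3],0],
    [[0,0,0],[0,-0.1,0.4],0],
    [[0,0,0],[0,-0.1,0.5],0],
    [[0,0,0],[0,-0.1,0.5],0],
    [[0,0,0],[0,-0.1,0.5],0],
    [[0,0,0],[0,-0.1,0.5],0],
    [[0,0,0],[0,-0.1,0.5],0],
    [[0,0,0],[0,-0.1,0.5],0],
  ],
)

```text
time: 10.8
eef_pos: [0.4255, -0.02, 0.0707]
orientation: [0.001, 0.707, 0.707, 0.001]
contact_force: [-2.0, -0.5, 7.3]
opening: -0.001
```

Call:
send_rows(
  deltas=[
    [[0,0,0],[0,0,0.1],0],
    [[0,0,0],[0,0,0.1],0],
    [[0,0,0],[0,0,0.2],0],
    [[0,0,0],[0,0,0.2],0],
    [[0,0,0],[0,0,0.3],0],
    [[0,0,0],[0,-0.1,0.3],0],
    [[0,0,0],[0,-0.1,0.3],0],
    [[0,0,0],[0,-0.1,0.3],0],
    [[0,0,0],[0,-0.1,0.3],0],
    [[0,0,0],[0,-0.1,0.3],0],
  ],
)

```text
time: 11.8
eef_pos: [0.4251, -0.02, 0.0679]
orientation: [0.002, 0.707, 0.707, 0.001]
contact_force: [0.5, -0.1, 7.2]
opening: 0.002
```

Call:
send_rows(
  deltas=[
    [[0,0,0],[0,0,0.1],0],
    [[0,0,0],[0,0,0.1],0],
    [[0,0,0],[0,0,0.2],0],
    [[0,0,0],[0,0,0.2],0],
    [[0,0,0],[0,0,0.3],0],
    [[0,0,0],[0,-0.1,0.3],0],
    [[0,0,0],[0,-0.1,0.3],0],
    [[0,0,0],[0,-0.1,0.3],0],
    [[0,0,0],[0,-0.1,0.3],0],
    [[0,0,0],[0,-0.1,0.3],0],
  ],
)

```text
time: 12.8
eef_pos: [0.4239, -0.0201, 0.0649]
orientation: [0.002, 0.707, 0.707, 0.001]
contact_force: [-1.0, -0.0, 7.6]
opening: 0.001
```

Call:
send_rows(
  deltas=[
    [[0,0,0],[0,0,0.1],0],
    [[0,0,0],[0,0,0.1],0],
    [[0,0,0],[0,0,0.2],0],
    [[0,0,0],[0,0,0.2],0],
    [[0,0,0],[0,0,0.3],0],
    [[0,0,0],[0,-0.1,0.3],0],
    [[0,0,0],[0,-0.1,0.3],0],
    [[0,0,0],[0,-0.1,0.3],0],
    [[0,0,0],[0,-0.1,0.3],0],
    [[0,0,0],[0,-0.1,0.3],0],
  ],
)

```text
time: 13.8
eef_pos: [0.4232, -0.02, 0.0628]
orientation: [0.002, 0.707, 0.707, 0.001]
contact_force: [-3.1, 0.7, 12.4]
opening: 0.0
```

Call:
send_rows(
  deltas=[
    [[0,0,0],[0,0,0.05],0],
    [[0,0,0],[0,0,0.1],0],
    [[0,0,0],[0,0,0.1],0],
    [[0,0,0],[0,0,0.1],0],
    [[0,0,0],[0,0,0.1],0],
    [[0,0,0],[0,0,0.1],0],
    [[0,0,0],[0,0,0.1],0],
    [[0,0,0],[0,0,0.1],0],
    [[0,0,0],[0,0,0.1],0],
    [[0,0,0],[0,0,0.1],0],
  ],
)

```text
time: 14.8
eef_pos: [0.4231, -0.0201, 0.0623]
orientation: [0.002, 0.707, 0.707, 0.001]
contact_force: [-2.7, 0.5, 15.8]
opening: 0.001
```

Call:
send_rows(
  deltas=[
    [[0,0,0],[0,0,0.05],0],
    [[0,0,0],[0,0,0.1],0],
    [[0,0,0],[0,0,0.15],0],
    [[0,0,0],[0,0,0.15],0],
    [[0,0,0],[0,0,0.15],0],
    [[0,0,0],[0,0,0.15],0],
    [[0,0,0],[0,0,0.15],0],
    [[0,0,0],[0,0,0.15],0],
    [[0,0,0],[0,0,0.15],0],
    [[0,0,0],[0,0,0.15],0],
  ],
)

```text
time: 15.8
eef_pos: [0.4229, -0.0201, 0.0615]
orientation: [0.002, 0.707, 0.707, 0.001]
contact_force: [-5.8, 0.4, 19.9]
opening: -0.001
```

```bash
python3 - <<'E'
from h import *
print(get_obs()['contact_force'])
a=cv2.resize(capture('scene')['image'][170:350,270:450],(400,400)); b=cv2.resize(capture('wrist')['image'],(400,300))
out=np.zeros((400,800,3),np.uint8); out[:,:400]=a; out[:300,400:]=b; cv2.imwrite('pics/s5.png',out)
E
```

```text
[-5.7790831   0.37861524 19.8862506 ]
```

View pics/s5.png

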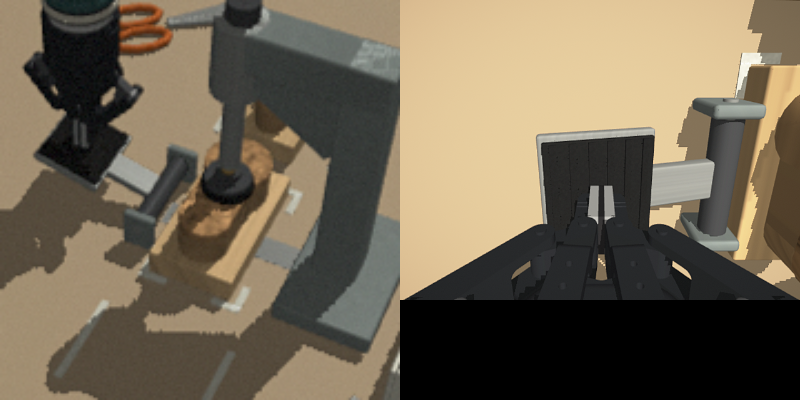

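The pad sits on the sole at (228,185), the fingertips are mid-tread (600,200), force about 20 N. A touch more, then hold one second.

Call:
send_rows(
  deltas=[
    [[0,0,0],[0,0,0.05],0],
    [[0,0,0],[0,0,0.05],0],
    [[0,0,0],[0,0,0.05],0],
    [[0,0,0],[0,0,0.05],0],
    [[0,0,0],[0,0,0.05],0],
    [[0,0,0],[0,0,0.05],0],
    [[0,0,0],[0,0,0.05],0],
    [[0,0,0],[0,0,0.05],0],
    [[0,0,0],[0,0,0.05],0],
    [[0,0,0],[0,0,0.05],0],
  ],
)

```text
time: 16.9
eef_pos: [0.4228, -0.0201, 0.0612]
orientation: [0.002, 0.707, 0.707, 0.001]
contact_force: [-7.3, 1.0, 21.5]
opening: 0.007
```

Call:
send_rows(
  deltas=[
    [[0,0,0],[0,0.1,-0.3],0],
    [[0,0,0],[0,0.2,-0.7],0],
    [[0,0,0],[0,0.3,-1.1],0],
    [[0,0,0],[0,0.4,-1.5],0],
    [[0,0,0],[0,0.5,-1.9],0],
    [[0,0,0],[0,0.5,-2.4],0],
    [[0,0,0],[0,0.5,-3],0],
    [[0,0,0],[0,0.5,-4.5],0],
    [[0,0,0],[0,0.5,-7],0],
    [[0,0,0],[0,0.5,-10],0],
  ],
)

```text
time: 17.9
eef_pos: [0.4233, -0.0194, 0.1549]
orientation: [-0.004, 0.707, 0.707, -0.003]
contact_force: [0.7, -0.9, -0.5]
opening: 0.003
```

Call:
send_rows(
  deltas=[
    [[0,0,0],[0,-2,-1],0],
    [[0,0,0],[-1,-4,-3],0],
    [[0,0,0],[-4,-6,-3],0],
    [[0,0,0],[-8,-8,-3],0],
    [[0,0,0],[-12,-8,-3],0],
    [[0,0,0],[-16,-8,-3],0],
    [[0,0,0],[-20,-8,-3],0],
    [[0,0,0],[-24,-8,-3],0],
    [[0,0,0],[-25,-8,-3],0],
    [[0,0,0],[-25,-8,-3],0],
  ],
)

```text
time: 18.9
eef_pos: [0.3448, -0.2697, 0.1851]
orientation: [-0.003, 0.708, 0.706, -0.0]
contact_force: [0.8, -0.6, -0.5]
opening: -0.002
```

```bash
python3 - <<'E'
from h import *
o=get_obs(); print(o['time'],o['eef_pos'],o['contact_force'])
c=capture('top'); P=cloud(c)
b=cv2.resize(c['image'][140:290,180:345],(460,418)); a=cv2.resize(capture('scene')['image'][150:380,260:460],(340,391))
out=np.zeros((420,800,3),np.uint8); out[:418,:460]=b; out[:391,460:]=a; cv2.imwrite('pics/s6.png',out)
X,Y,Z=P[...,0],P[...,1],P[...,2]
M=(Z>.021)&(Z<.034)&(X>.53)&(X<.64)&(Y<.08)&(Y>-.13)&(abs(Y+.021)>.03)
Q=P[M][:,:2]; print(len(Q),cv2.minAreaRect((Q*1000).astype(np.float32)))
M=(Z>.045)&(abs(Y+.021)<.03)&(Z<.12)
for x in (.42,.43,.44,.45): print(x,np.median(Z[M&(abs(X-x)<.005)]).round(4))
E
```

```text
18.9 [ 0.34483395 -0.26973639  0.18511793] [ 0.83423867 -0.60686232 -0.54897918]
641 ((578.8033447265625, -20.745834350585938), (157.14398193359375, 89.73275756835938), 89.90335845947266)
0.42 0.0897
0.43 0.0839
0.44 0.0799
0.45 0.0739
```

View pics/s6.png

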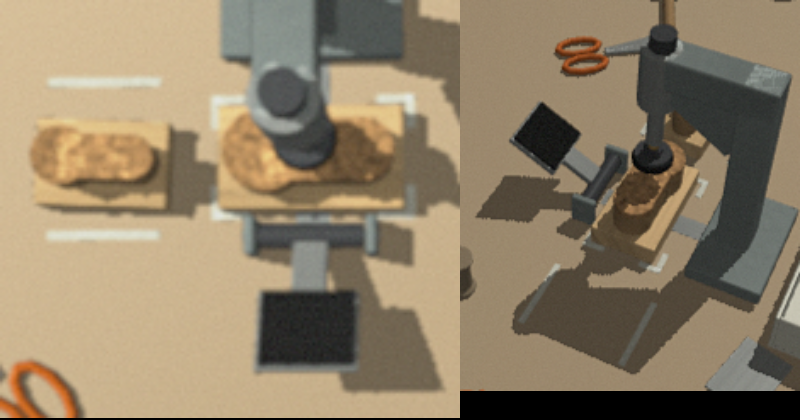

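The form is still in the corners at (312,157), the pedal is back up with the same tread heights as before, and the arm is clear. Handing in.

```bash
python3 -c "from cell import job_done; print(job_done())"
```

```text
the job is handed in; nothing more can be done
None
```

I slid the longer natural-wood form about 17 cm into the taped corners and withdrew. I then pressed the pedal with closed fingers until the pad was on the sole. The job is handed in, at about 19 s on the robot's clock; the hand-in gives no verdict.

- **Sliding:** I pushed the end of the form's board low down with both fingertips. For the last 4 cm I leaned the tool 8° so the wrist would clear the press.
- **Form position:** the last check put its centre at about (0.579, −0.021). The corner centre is about (0.583, −0.0205), so it is about 5 mm off, against the 15 mm allowed. It is square to within 0.5° and did not move during pressing.
- **Pressing:** the vertical force was about 20–21.5 N (about 23 N in all) for over a second. It had stayed near 7 N through the travel before the pad met the sole.
- **Pedal:** it came back up, with tread heights within 1 mm of those before pressing, and the robot touches nothing.
- **Shorter form, scissors, spool and jar:** I never touched them. In the last pictures the shorter form and scissors look where they were; the spool was only partly in view and the jar not at all, and I did not re-measure any of them.

No check failed. The one disagreement was an early image measurement of the board mid-slide: it picked up the hinge, so I ignored its centre and angle and used only the board's end edges.

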